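Chock the rattle on the drip board

ROBOT

A 7-joint arm with a two-finger parallel gripper is mounted at the origin on the work surface. World frame = base frame: x ahead of the robot, y to its left, z up, the work surface at z = 0. Lengths are in m, angles in rad, forces in N, time in s.
With the tool pointing down it reaches from about 0.4 to 0.9 m from the base axis. Payload 5.6 kg.
Tool frame: the origin (TCP) lies at the very end of the fingers, on their centre line; the grasp point (between the pads) lies r.grasp_offset behind it (r.grasp_offset is the distance from the TCP to the grasp point, in m); z points along the fingers, y is the line along which they close (so a half turn about z gives the same grasp; the last joint's range is limited). The gripper opens to 92 mm and grips with 3 to 60 N. Pads are 20 mm wide; open, the fingers measure 128 mm over their backs; the gripper's body (75 mm by 189 mm) begins 69 mm behind the grasp point.
Start: joints at [1.193, 0.468, -0.012, 1.603, 0.006, 1.071, -0.056], TCP at [0.214, -0.614, 0.215] pointing down, gripper open.
Joint ranges: [-2.53, 2.53], [-0.31, 2.02], [-1.57, 1.55], [0.28, 2.44], [-1.29, 4.43], [0.15, 1.84], [-2.92, 2.92]. Speed limits (rad/s): [2.57, 2.57, 3.14, 3.14, 3.14, 3.14, 3.14].

INTERFACE

Orientations are given as a unit quaternion [w, x, y, z].
In Python, from rig import r gives the robot as it stands.
- The arm moves only by the tool step_arm, never from a script. Its argument "rows" is a list of rows, each a list of 7 numbers: the turn, a rotation vector about the tool's x, y, z in rad, then the shift along the tool's x, y, z in cm, then the gripper command: -1 is shut, 1 is fully open, values between are in proportion. In form: [[wx, wy, wz, x, y, z, jaw], ...]. A call has 1 to 5 rows; each row shifts and turns the commanded pose from where the row before left it, along the tool's axes as they then stand; what a row does not reach is not made up. A row lasts 1/8 s, in which the tool goes at most 62.5 mm and 10.7 degrees, less where a joint would pass 70% of its speed; a pose out of reach is approached as far as the arm can. A call with a gripper value outside its range is refused whole. The fingers move at their own pace and stop on an object; "squeeze" is the grip in N (left out, the last holds). Time passes only in rows, so rows that do not move let the fingers close. It gives the time, the measured TCP pose, the force, the opening and the grip force at its end, in the units of the state.
- r.sense(): the state, without advancing time (a new reading comes with each control period).
- r.read_camera(name): name is "scene" or "top" or "wrist"; returns a dict with "frame" (420x560x3 uint8, blue, green, red), "fovy" (degrees; the focal length in pixels is half the picture's height over the tangent of half this angle, whatever the lens; pixels are square), "cx", "cy" (the principal point, pixels), "cam_to_world" (4x4, takes a point from camera to world coordinates). Camera axes: x right, y up, looking along -z (the intrinsics and any distortion apply to the point x, -y, -z); pixel columns grow to the right and rows downward; lengths in m; the calibration is good to about 2 mm. A picture is of the moment at which its call begins. There is no depth.
- r.close_job(): hands the job in; it is judged then, once.
The state is a dict: "time_s": time; "joint_pos": joint angles; "qvel": joint speeds; "effort": joint torques, N m; "tool_pos": TCP position; "tcp_rot": TCP orientation; "force": force on the tool from outside, world axes, zero at the start; "moment": the same for the moment, N m; "gripper_width": opening from 0.0 (shut) to 1.0 (fully open); "gripper_force": force on a finger pad.
Only numpy, scipy, OpenCV 4.12 (cv2) and the standard library are available. Lean on these libraries where they do the work, as an engineer would, in place of code of your own. Each camera call takes 0.05 s, during which the arm holds its last target. There are 200 camera calls.

TASK

Set the grey bath boat down flat across the lower half of the sloping drip board, its long side facing uphill. Then lay the wooden rattle across the board just uphill of the boat, so that it rests against the boat's long side and cannot roll off; do not drop either, and keep hold of the rattle until the boat is there to stop it. Leave everything else on the nightstand where it is.

Things in the scene. Friction and masses are not known exactly. Their poses are not given: they have to be found in the camera images.
- deck: the sloping deck of the fixed wooden drip board: a flat bare plank 200 mm long (along the slope), 110 mm wide, 10 mm thick, no lip at any edge, sloping at 10 degrees; its top is 33 mm above the nightstand at the low end, which faces the robot (turned up to 25 degrees either way), and 67 mm at the high end. Origin: centre of its top face. x points uphill along the surface, y across the board (level), z square to the surface, upward
- boat_center (a point): the grey silicone bath boat (84 to 168 g): straight-sided hull 66 mm long, 46 mm wide, 32 mm high, flat underneath, square stern at -x, and a half-round bow of radius 23 mm beyond its +x end (89 mm over all). A low cabin and funnel on the deck reach 56 mm. The point is the middle of the straight hull, half-way up it (16 mm above the underside). x lengthwise to the bow, y across the hull, z up. Starts upright on the nightstand
- rattle_center (a point): the wooden rattle (49 to 98 g): two round end discs, 46 mm in diameter and 12 mm thick, joined by a cage of thin dowels; 60 mm long over the flat outer ends. It lies on its discs and rolls very easily. It can be gripped over its two flat ends or across its diameter. The point is its centre, on its axis (23 mm above what it lies on). x is its axis; y and z turn with it as it rolls
- monitor: the white plastic baby monitor, an upright box 55 x 85 x 125 mm with a dark screen, a button and a stub aerial. A bystander, to be left alone. Origin: centre of its underside
- snack_pot: the closed snack pot, round, 88 mm across its lid, 64 mm high. A bystander, to be left alone. Origin: centre of its underside
- glass_cup: the glass cup, 68 mm across, 85 mm high. A bystander, to be left alone. Origin: centre of its underside
- cream_jar: a small round white cream jar, 56 mm across, 42 mm high. A bystander, to be left alone. Origin: centre of its underside
- soother: a baby's soother lying shield down, 42 mm across, 35 mm high. A bystander, to be left alone. Origin: centre of its underside
- board_book: a thick cardboard book, 120 x 120 x 22 mm, lying flat. A bystander, to be left alone. Origin: centre of its underside
- hairbrush: a wooden hairbrush, 170 mm long, lying flat, bristles down. A bystander, to be left alone. Origin: its middle, at table height
Mind the look-alikes: they are no part of the job. Leave any purple or red look-alike of the part that bears boat_center alone.

How it is judged:
By the outcome, as a careful person would: the job done as asked, in the order asked, and still so for the second after the job is handed in, with the robot touching nothing.
It also fails if it takes over 62 s, if anything falls off the work surface, if the arm or the gripper's body presses on something with over 40 N, if the wrist force passes 120 N, or if a joint passes its speed limit or range.

## Working session

There is one attempt and no reset: what is moved stays moved. The work goes in short steps, Python scripts to look and compute and a tool call to move; the robot and the scene stay as the last step left them, time stands still between calls to the robot, and variables do not carry over. Pictures are saved under pics/ and viewed, at most 10 in all, crops included, and the job is handed in when it is done.

Besides the shell and the picture viewer there is one more tool, called after ">>>" as name(argument=value, ...), one argument or row to a line, values as JSON. step_arm: Moves the arm, as the interface text tells. Its arguments: {"type":"object","properties":{"rows":{"type":"array","items":{"type":"array","items":{"type":"number"}}},"squeeze":{"type":"number"}},"required":["rows"]}

```bash
mkdir -p pics; ls; python3 - <<'E'
from rig import r
import cv2,json
print(r.sense(), r.grasp_offset)
for n in ["scene","top","wrist"]:
    d=r.read_camera(n); cv2.imwrite(f"pics/{n}0.png",d["frame"])
    print(n,{k:(v.tolist() if hasattr(v,'tolist') else v) for k,v in d.items() if k!="frame"})
E
```

```text
pics
{'time_s': 0.0, 'joint_pos': array([ 1.19299167,  0.46835228, -0.01162418,  1.6036146 ,  0.00598305,
        1.07139966, -0.05628937]), 'qvel': array([-2.96202658e-04,  7.41460765e-05,  1.13127769e-03, -3.27949306e-04,
        4.70157977e-04, -6.02352922e-04, -1.89828165e-04]), 'effort': array([-9.24363894e-05, -5.20571709e+01, -1.32104050e-02, -2.43750215e+01,
       -5.69121586e-02,  1.72812754e-02,  1.56205278e-04]), 'tool_pos': array([ 0.21334004, -0.61337731,  0.21366024]), 'tcp_rot': array([-8.47893237e-04,  9.86024086e-01,  1.66600559e-01, -1.92924765e-04]), 'force': array([0.10650468, 0.09243615, 0.49413564]), 'moment': array([ 0.03545228, -0.00171106, -0.01242953]), 'gripper_force': 0.0, 'gripper_width': 1.0039488338526052} 0.0187
scene {'fovy': 57.52938941509703, 'cx': 286.8576397447576, 'cy': 204.10981753964828, 'cam_to_world': [[0.4550215013254595, -0.6025052732512965, 0.6557002585296926, 1.2896508651148315], [0.8903502212887359, 0.2952328806320355, -0.346574710047934, -0.40887339722054894], [0.015228814222527736, 0.7415018151684396, 0.6707780119527508, 0.8236387800177795], [0.0, 0.0, 0.0, 1.0]]}
top {'fovy': 46.163274368210814, 'cx': 281.59111684294396, 'cy': 212.7934103234806, 'cam_to_world': [[-0.008722936859929474, 0.9880579172853082, -0.15383582957931702, 0.3510417071294084], [-0.9997885813639441, -0.011482235481260553, -0.017057281220202745, -0.015461409351329643], [-0.018619960977668118, 0.15365451623096493, 0.9879491822432055, 1.2236729949410399], [0.0, 0.0, 0.0, 1.0]]}
wrist {'fovy': 66.34824305982221, 'cx': 280.31534352371443, 'cy': 203.75834572938888, 'cam_to_world': [[0.3286735083971799, 0.9101235364904819, 0.25228728308011317, 0.2864129366949247], [-0.944440955608475, 0.31736182420642456, 0.08551464146986078, -0.5897067470033055], [-0.002237464466121982, -0.26637683995127426, 0.9638663667180912, 0.3837965383479196], [0.0, 0.0, 0.0, 1.0]]}
```

View pics/top0.png

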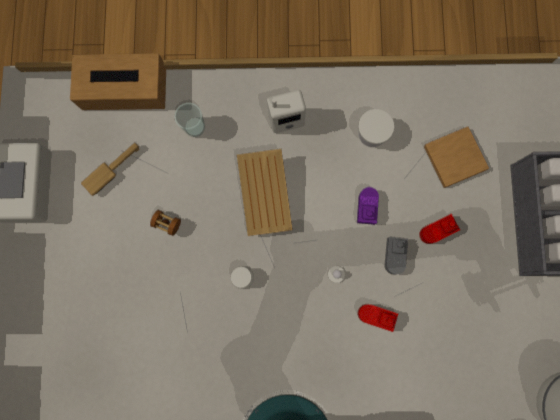

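View pics/scene0.png

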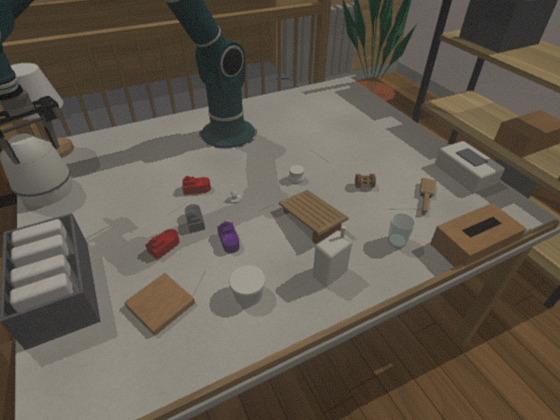

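The top view shows the drip board at (265,192), the rattle at (165,222), and four boats. These are grey at (396,255), purple at (368,206), and red at (440,229) and (378,317). Only the grey one fits the description. I'll check it in one enlarged composite, along with the board and rattle.

```bash
cat > h.py <<'E'
import numpy as np, cv2
from scipy.spatial.transform import Rotation as R
from rig import r
def f(d): return d["frame"].shape[0]/2/np.tan(np.radians(d["fovy"])/2)
def ray(d,uv):
    uv=np.atleast_2d(uv).astype(float); T=d["cam_to_world"]
    v=np.c_[(uv[:,0]-d["cx"])/f(d),-(uv[:,1]-d["cy"])/f(d),-np.ones(len(uv))]@T[:3,:3].T
    return T[:3,3],v/np.linalg.norm(v,axis=1)[:,None]
def onz(d,uv,z):
    o,v=ray(d,uv); return o+v*((z-o[2])/v[:,2])[:,None]
def tri(obs):
    "obs: list of (d,uv) -> point, residual mm"
    A=np.zeros((3,3));b=np.zeros(3);L=[]
    for d,uv in obs:
        o,v=ray(d,uv);P=np.eye(3)-np.outer(v[0],v[0]);A+=P;b+=P@o;L.append((o,P))
    x=np.linalg.solve(A,b);return x,[round(1e3*np.linalg.norm(P@(x-o)),1) for o,P in L]
def proj(d,X):
    T=np.linalg.inv(d["cam_to_world"]);p=np.atleast_2d(X)@T[:3,:3].T+T[:3,3]
    return np.c_[d["cx"]-f(d)*p[:,0]/p[:,2],d["cy"]+f(d)*p[:,1]/p[:,2]]
def quat(): q=r.sense()["tcp_rot"]; return R.from_quat(q[[1,2,3,0]])
def shot(cam,name):
    d=r.read_camera(cam); cv2.imwrite(f"pics/{name}.png",d["frame"]); return d
def move(pos,Rt):
    "total turn (tool rotvec) and shift (cm, in present tool axes)"
    s=r.sense();Q=quat();print("turn",(Q.inv()*Rt).as_rotvec().round(3),"shift cm",(Q.inv().apply(np.array(pos)-s["tool_pos"])*100).round(2))
E
python3 - <<'E'
import cv2,numpy as np
t=cv2.imread("pics/top0.png");s=cv2.imread("pics/scene0.png")
def c(im,x,y,w,h): return cv2.resize(im[y:y+h,x:x+w],(400,300),interpolation=cv2.INTER_CUBIC)
cv2.imwrite("pics/comp0.png",np.vstack([np.hstack([c(t,356,225,80,60),c(s,155,185,80,60)]),np.hstack([c(t,195,142,140,105),c(s,265,170,100,75)])]))
E
```

```text
(no output)
```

View pics/comp0.png

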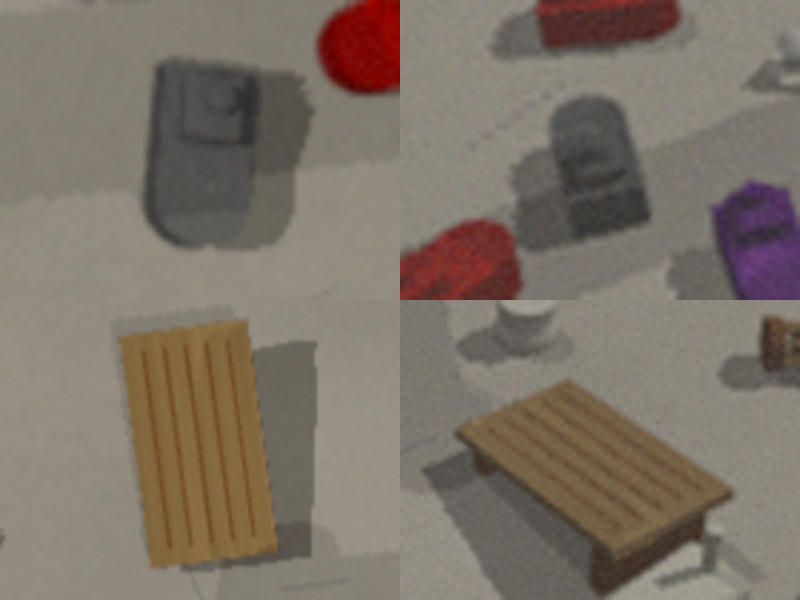

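The grey boat is confirmed at (396,255), with its bow toward the robot and its cabin and funnel at the stern. The deck corners are visible in both views, so I'll triangulate the deck, the boat and the rattle roughly from those.

```bash
cat > m0.py <<'E'
from h import *
t=r.read_camera("top");s=r.read_camera("scene")
C=[((120,337),(733,493)),((247,320),(612,555)),((277,548),(456,433)),((152,567),(568,380))]
P=[]
for a,b in C:
    ua=(195+.35*a[0],142+.35*(a[1]-300)); ub=(265+.25*(b[0]-400),170+.25*(b[1]-300))
    x,e=tri([(t,ua),(s,ub)]);P.append(x);print(x.round(4),e)
P=np.array(P);c=P.mean(0);x=(P[0]+P[1]-P[2]-P[3])/2;y=(P[0]+P[3]-P[1]-P[2])/2
print("deck",c.round(4),np.linalg.norm(x),np.linalg.norm(y),"yaw",np.degrees(np.arctan2(x[1],x[0])),"pitch",np.degrees(np.arcsin(x[2]/np.linalg.norm(x))),"yawy",np.degrees(np.arctan2(-y[0],y[1])))
# boat top stern corners at hull top
b=np.array([(158,62),(258,70),(205,246),(250,190),(152,190)])/5+[356,225]
print("boat z32",onz(t,b,.032).round(4))
# rattle mask
h=cv2.cvtColor(t["frame"],cv2.COLOR_BGR2HSV)[200:245,140:190]
m=((h[...,1]>110)&(h[...,2]>40)).astype(np.uint8)
ct=max(cv2.findContours(m,0,1)[0],key=cv2.contourArea);rr=cv2.minAreaRect(ct);print(rr)
print("rattle",onz(t,np.array(rr[0])+[140,200],.023), onz(t,cv2.boxPoints(rr)+[140,200],.023).round(4))
E
python3 m0.py
```

```text
[0.6763 0.1131 0.0626] [np.float64(1.4), np.float64(1.4)]
[0.6899 0.0049 0.0619] [np.float64(1.4), np.float64(1.4)]
[ 0.4977 -0.0189  0.0284] [np.float64(0.9), np.float64(0.9)]
[0.4825 0.0884 0.031 ] [np.float64(1.6), np.float64(1.6)]
deck [0.5866 0.0468 0.046 ] 0.19718446933246947 0.10875169009887971 yaw 7.173672026418045 pitch 9.505514750485721 yawy 7.588707373766195
boat z32 [[ 0.4734 -0.2508  0.032 ]
 [ 0.469  -0.2988  0.032 ]
 [ 0.3848 -0.2696  0.032 ]
 [ 0.4113 -0.2922  0.032 ]
 [ 0.4117 -0.2454  0.032 ]]
((24.87113380432129, 22.16495132446289), (27.922019958496094, 17.46395492553711), 23.96249008178711)
rattle [[0.5179269  0.29380216 0.023     ]] [[0.5126 0.3341 0.023 ]
 [0.5524 0.3177 0.023 ]
 [0.5232 0.2535 0.023 ]
 [0.4838 0.2701 0.023 ]]
```

```bash
python3 - <<'E'
from h import *
az=np.radians(-93.4); y=np.array([np.cos(az),np.sin(az),0]);z=np.array([0,0,-1]);
move([.43,-.275,.214],R.from_matrix(np.c_[np.cross(y,z),y,z]))
E
```

```text
turn [-0.001  0.     0.394] shift cm [ 3.158e+01 -2.487e+01  3.000e-02]
```

>>> step_arm(
  rows=[
    [0, 0, 0, 4.5, -3.5, 0, 1],
    [0, 0, 0, 4.5, -3.5, 0, 1],
    [0, 0, 0, 4.5, -3.5, 0, 1],
    [0, 0, 0, 4.5, -3.5, 0, 1],
    [0, 0, 0, 4.5, -3.5, 0, 1],
  ],
)

```text
time_s: 0.88
tool_pos: [0.3694, -0.3731, 0.2148]
tcp_rot: [0.0, 0.986, 0.167, 0.0]
force: [0.9, -0.8, -0.7]
gripper_width: 1.001
gripper_force: 0.0
```

>>> step_arm(
  rows=[
    [0, 0, 0, 4.5, -3.7, 0, 1],
    [0, 0, 0, 4.6, -3.7, 0, 1],
    [0, 0, 0.13, 0, 0, 0, 0.6],
    [0, 0, 0.13, 0, 0, 0, 0.6],
    [0, 0, 0.134, 0, 0, 0, 0.6],
  ],
)

```text
time_s: 1.5
tool_pos: [0.4303, -0.2748, 0.2146]
tcp_rot: [0.0, 1.0, -0.032, -0.0]
force: [-0.7, 0.4, -0.4]
gripper_width: 0.796
gripper_force: 0.0
```

```bash
python3 - <<'E'
from h import *
s=r.sense();print(s["tool_pos"],s["time_s"],s["gripper_width"],quat().as_matrix()[:,1])
d=shot("wrist","w1"); print(proj(d,[[.4712,-.2748,.032],[.3848,-.27,.032]]))
E
```

```text
[ 0.43027416 -0.27475249  0.21461536] 1.5 0.7962889804667611 [-6.31885707e-02 -9.98001599e-01  1.14240364e-04]
[[277.73632901 149.51718257]
 [278.45848812 224.7705829 ]]
```

View pics/w1.png

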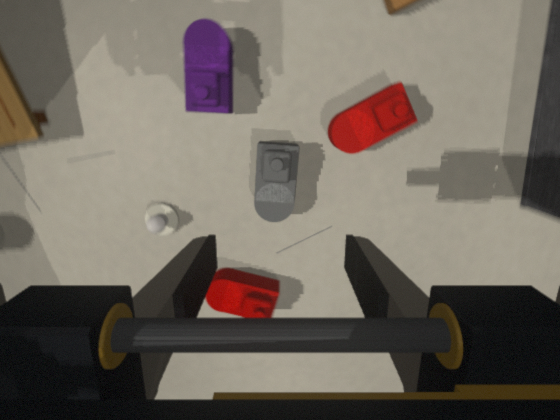

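The wrist view shows the grey boat at about (277,180), with its stern up near row 142 and its bow near row 220. The fingers will straddle column 280. I'll go lower for a second wrist view and measure the outline by colour.

>>> step_arm(
  rows=[
    [0, 0, 0, 0, 0, 3.5, 0.55],
    [0, 0, 0, 0, 0, 3.5, 0.55],
    [0, 0, 0, 0, 0, 0, 0.55],
  ],
)

```text
time_s: 1.92
tool_pos: [0.4285, -0.274, 0.1426]
tcp_rot: [-0.001, 1.0, -0.029, -0.002]
force: [-0.1, 0.4, -0.4]
gripper_width: 0.779
gripper_force: 0.0
```

```bash
cat > m1.py <<'E'
from h import *
d=shot("wrist","w2")
im=d["frame"].astype(float);ratio=im[...,2]/(im[...,0]+1)
uv=proj(d,[[.434,-.272,.02]])[0];print(uv)
x0,y0=(uv-[90,90]).astype(int)
sub=ratio[y0:y0+180,x0:x0+180]
print(np.percentile(sub,[2,10,25,50,75,90]).round(2))
big=cv2.resize(d["frame"][y0:y0+180,x0:x0+180],(540,540),interpolation=cv2.INTER_CUBIC)
g=cv2.resize(np.clip((sub-0.8)*400,0,255).astype(np.uint8),(250,250));
cv=np.zeros((540,800,3),np.uint8);cv[:,:540]=big;cv[:250,545:795]=g[...,None];cv2.imwrite("pics/w2c.png",cv);print(x0,y0)
E
python3 m1.py
```

```text
[277.84312548 193.72530366]
[1.01 1.03 1.13 1.14 1.14 1.15]
187 103
```

View pics/w2c.png

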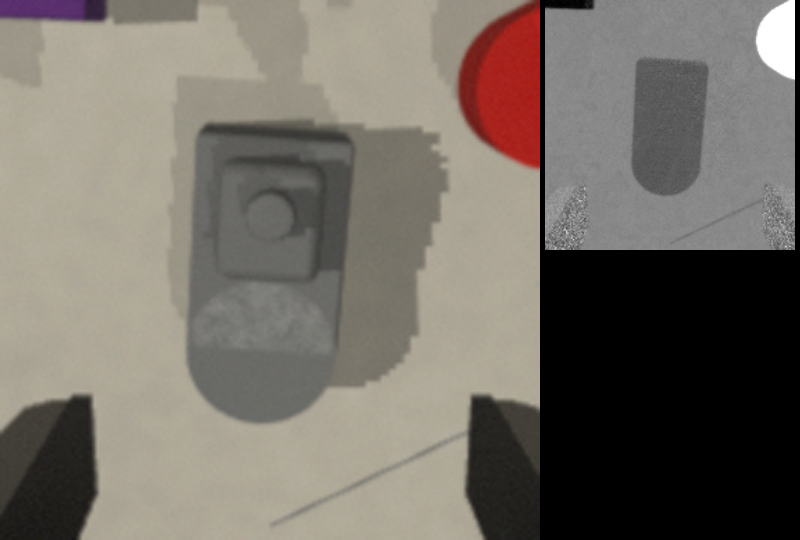

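```bash
cat > m2.py <<'E'
from h import *
d2=r.read_camera("wrist")
s=r.sense()
def H(p,Q): T=np.eye(4);T[:3,:3]=Q.as_matrix();T[:3,3]=p;return T
X=np.linalg.inv(H(s["tool_pos"],quat()))@d2["cam_to_world"]
d1=dict(d2);d1["frame"]=cv2.imread("pics/w1.png");d1["cam_to_world"]=H([.43027,-.27475,.21462],R.from_matrix(np.c_[[.998,-.0632,0],[-.0632,-.998,0],[0,0,-1.]]))@X
obs=[]
for d in (d1,d2):
    im=cv2.GaussianBlur(d["frame"].astype(np.float32),(3,3),0);m=((im[...,2]/(im[...,0]+1))<1.085).astype(np.uint8)
    m=cv2.morphologyEx(m,cv2.MORPH_OPEN,np.ones((3,3),np.uint8))
    u=proj(d,[[.434,-.272,.02]])[0].astype(int)
    n,l,st,ce=cv2.connectedComponentsWithStats(m);k=l[u[1],u[0]];mm=(l==k).astype(np.uint8)
    ct=cv2.findContours(mm,0,1)[0][0][:,0,:]
    P=onz(d,ct,.032)[:,:2]
    rr=cv2.minAreaRect((P*1000).astype(np.float32));print("rect mm",rr,st[k])
    bow=ct[ct[:,1]>=ct[:,1].max()-0].mean(0)
    row=int(u[1]);xs=np.where(mm[row])[0];print("row",row,xs.min(),xs.max())
    obs.append((d,bow))
print("bow tip",tri(obs), [onz(d,b,.032).round(4) for d,b in obs])
# stern top corners picked in w2c, hull-top plane
c=np.array([(199,137),(353,143),(188,350),(337,345)])/3+[187,103]
print(onz(d2,c,.032).round(4))
print("funnel top z56",onz(d2,np.array([(270,213)])/3+[187,103],.056).round(4))
E
python3 m2.py
```

```text
rect mm ((433.2037048339844, -268.825927734375), (45.222869873046875, 89.74222564697266), 82.45822143554688) [ 254  142   45   80 3028]
row 180 256 295
rect mm ((434.5069274902344, -269.7545471191406), (45.52759552001953, 90.52233123779297), 82.82038879394531) [ 249  147   55   98 4604]
row 195 250 299
bow tip (array([ 0.38518033, -0.26427158,  0.02112466]), [np.float64(0.9), np.float64(0.9)]) [array([[ 0.3889, -0.2639,  0.032 ]]), array([[ 0.3897, -0.2657,  0.032 ]])]
[[ 0.4797 -0.2543  0.032 ]
 [ 0.4754 -0.2988  0.032 ]
 [ 0.415  -0.2457  0.032 ]
 [ 0.414  -0.2916  0.032 ]]
funnel top z56 [[ 0.4606 -0.2741  0.056 ]]
```

```bash
cat >> h.py <<'E'
def frame(az,tilt=0,taz=0):
    "tool down, y at azimuth az (deg)"
    a=np.radians(az);y=np.array([np.cos(a),np.sin(a),0]);z=np.array([0,0,-1.]);return R.from_matrix(np.c_[np.cross(y,z),y,z])
E
python3 - <<'E'
from h import *
move([.442,-.2718,.006],frame(-97.2))
E
```

```text
turn [ 0.    -0.     0.067] shift cm [ 1.11 -0.41 13.93]
```

>>> step_arm(
  rows=[
    [0, 0, 0, 1.1, -0.4, 3, 0.5],
    [0, 0, 0.067, 0, 0, 4, 0.5],
    [0, 0, 0, 0, 0, 3.5, 0.5],
    [0, 0, 0, 0, 0, 2, 0.5],
    [0, 0, 0, 0, 0, 0, 0.5],
  ],
)

```text
time_s: 2.65
tool_pos: [0.4417, -0.2718, 0.0198]
tcp_rot: [-0.0, 0.998, -0.063, -0.0]
force: [-0.7, 0.5, 0.2]
gripper_width: 0.751
gripper_force: 0.0
```

```bash
python3 - <<'E'
from h import *
move([.442,-.2718,.006],frame(-97.2)); shot("wrist","w3")
E
```

```text
turn [-0.  0. -0.] shift cm [ 0.03 -0.    1.38]
```

View pics/w3.png

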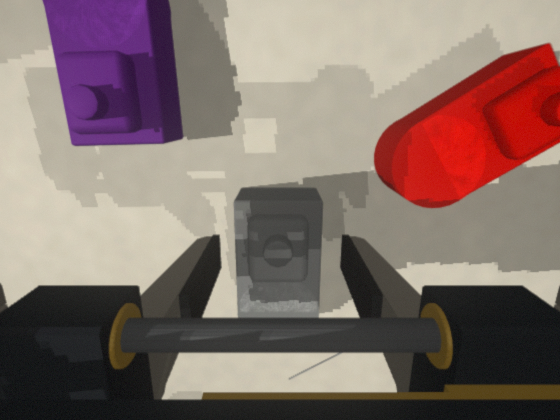

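The boat at columns 235–322 sits centred between the fingers at 220 and 341, and the look-alikes are clear. I'll lower and grip.

>>> step_arm(
  rows=[
    [0, 0, 0, 0, 0, 1.35, 0.5],
    [0, 0, 0, 0, 0, 0, -1],
    [0, 0, 0, 0, 0, 0, -1],
    [0, 0, 0, 0, 0, 0, -1],
    [0, 0, 0, 0, 0, 0, -1],
  ],
  squeeze=15,
)

```text
time_s: 3.32
tool_pos: [0.4417, -0.2716, 0.0064]
tcp_rot: [0.0, 0.998, -0.063, 0.0]
force: [-0.7, 0.2, 1.5]
gripper_width: 0.498
gripper_force: 15.0
```

>>> step_arm(
  rows=[
    [0, 0, 0, 0, 0, 0, -1],
    [0, 0, 0, 0, 0, 0, -1],
    [0, 0, 0, 0, 0, 0, -1],
    [0, 0, 0, 0, 0, 0, -1],
  ],
)

```text
time_s: 3.82
tool_pos: [0.4416, -0.2717, 0.0064]
tcp_rot: [0.0, 0.998, -0.063, 0.0]
force: [-0.6, 1.0, 5.6]
gripper_width: 0.499
gripper_force: 15.0
```

>>> step_arm(
  rows=[
    [0, 0, 0, 0, 0, -1, -1],
    [0, 0, 0, 0, 0, -4, -1],
    [0, 0, 0, 0, 0, -5, -1],
    [0, 0, 0, 0, 0, -5, -1],
    [0, 0, 0, 0, 0, -4, -1],
  ],
)

```text
time_s: 4.45
tool_pos: [0.4413, -0.2717, 0.1984]
tcp_rot: [0.0, 0.998, -0.063, 0.001]
force: [0.1, -0.2, -1.6]
gripper_width: 0.499
gripper_force: 15.0
```

>>> step_arm(
  rows=[
    [0, 0, 0, 1, -5, 0, -1],
    [0, 0, 0, 1.1, -5.8, 0, -1],
    [0, 0, 0, 1.1, -5.8, 0, -1],
    [0, 0, 0, 1.1, -5.8, 0, -1],
    [0, 0, 0, 1.1, -5.7, 0, -1],
  ],
)

```text
time_s: 5.08
tool_pos: [0.5304, 0.0019, 0.1963]
tcp_rot: [0.0, 0.998, -0.063, 0.0]
force: [0.2, -0.5, -0.9]
gripper_width: 0.503
gripper_force: 15.0
```

>>> step_arm(
  rows=[
    [0, 0, -0.182, 0, 0, 0, -1],
    [0, 0, -0.182, 0, 0, 0, -1],
    [0, 0, -0.182, 0, 0, 0, -1],
    [0, 0, -0.182, 0, 0, 0, -1],
    [0, 0, -0.182, 0, 0, 0, -1],
  ],
)

```text
time_s: 5.7
tool_pos: [0.5299, 0.0001, 0.196]
tcp_rot: [0.0, 0.923, 0.385, -0.0]
force: [0.6, -0.1, -2.1]
gripper_width: 0.497
gripper_force: 15.0
```

>>> step_arm(
  rows=[
    [0, 0, -0.182, 0, 0, 0, -1],
    [0, 0, -0.182, 0, 0, 0, -1],
    [0, 0, -0.182, 0, 0, 0, -1],
    [0, 0, -0.182, 0, 0, 0, -1],
    [0, 0, -0.182, 0, 0, 0, -1],
  ],
)

```text
time_s: 6.32
tool_pos: [0.5299, 0.0, 0.196]
tcp_rot: [-0.0, 0.66, 0.751, -0.0]
force: [-0.2, 0.1, -2.5]
gripper_width: 0.498
gripper_force: 15.0
```

```bash
python3 - <<'E'
from h import *
s=r.sense();y=quat().as_matrix()[:,1];print(s["tool_pos"],s["gripper_width"],s["joint_pos"],np.degrees(np.arctan2(y[1],y[0])))
d=shot("wrist","w4");np.savez("w4.npz",**d)
C=np.array([[0.6763,0.1131,0.065],[0.6899,0.0049,0.065],[0.4977,-0.0189,0.031],[0.4825,0.0884,0.031]])
print(proj(d,C).round(0).tolist())
E
```

```text
[5.29886183e-01 4.32850695e-05 1.96020692e-01] 0.49791876747055724 [ 0.44576966  0.3639761  -0.62017398  1.88263727  0.25332447  0.97426707
 -0.15864386] 7.3720864581294245
[[458.0, 93.0], [441.0, 210.0], [247.0, 200.0], [242.0, 95.0]]
```

View pics/w4.png

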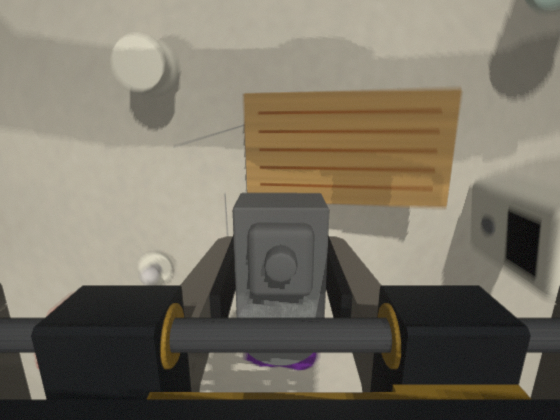

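The deck is clearly visible, with corners near (243,94), (460,90), (447,207) and about (246,200). The boat is held square. I'll fit lines to the deck edges in the wrist and top views and triangulate the corners.

```bash
cat > m3.py <<'E'
from h import *
w=dict(np.load("w4.npz"));t=r.read_camera("top")
def sat(d): return cv2.cvtColor(d["frame"],cv2.COLOR_BGR2HSV)[...,1]
def corners(d,c0):
    m=((sat(d)>95)*255).astype(np.uint8);m=cv2.morphologyEx(m,cv2.MORPH_CLOSE,np.ones((5,5),np.uint8))
    e=np.argwhere(cv2.Canny(m,50,150))[:,::-1].astype(float); L=[]
    for i in range(4):
        a,b=c0[i],c0[(i+1)%4];u=(b-a)/np.linalg.norm(b-a);n=np.array([-u[1],u[0]])
        for tol in (5,2):
            s=(e-a)@u;q=(e-a)@n;k=(abs(q)<tol)&(s>8)&(s<np.linalg.norm(b-a)-8)
            vx,vy,x,y=cv2.fitLine(e[k].astype(np.float32),cv2.DIST_HUBER,0,.01,.01).ravel();a=np.array([x,y])-np.array([vx,vy])*np.sign(vx*u[0]+vy*u[1])*0;
            u2=np.array([vx,vy]);u=u2*np.sign(u2@u);n=np.array([-u[1],u[0]]);a=np.array([x,y])-u*((np.array([x,y])-c0[i])@u)
        L.append(np.cross([*a,1],[*(a+u),1]))
    o=[]
    for i in range(4): p=np.cross(L[i-1],L[i]);o.append(p[:2]/p[2])
    return np.array(o)
cw=corners(w,np.array([[460,90],[447,207],[246,199],[243,94]],float))
ct=corners(t,np.array([[237,155],[281.5,149],[292,228.8],[248.2,235.5]]))
print(cw.round(1).tolist(),ct.round(1).tolist())
P=[]
for a,b in zip(cw,ct):
    x,e=tri([(w,a),(t,b)]);P.append(x);print(x.round(4),e)
P=np.array(P);c=P.mean(0);x=(P[0]+P[1]-P[2]-P[3])/2;y=(P[0]+P[3]-P[1]-P[2])/2
print("deck",c.round(4),np.linalg.norm(x),np.linalg.norm(y),"yaw",np.degrees(np.arctan2(x[1],x[0])),np.degrees(np.arctan2(-y[0],y[1])),"pitch",np.degrees(np.arcsin(x[2]/np.linalg.norm(x))))
for nm,d,cc in (("w",w,cw),("t",t,ct)):
    Q=np.array([onz(d,p,z)[0] for p,z in zip(cc,(.067,.067,.033,.033))]);x=(Q[0]+Q[1]-Q[2]-Q[3])/2;y=(Q[0]+Q[3]-Q[1]-Q[2])/2
    print(nm,Q.mean(0).round(4),np.linalg.norm(x),np.linalg.norm(y),np.degrees(np.arctan2(x[1],x[0])),np.degrees(np.arctan2(-y[0],y[1])))
E
python3 m3.py
```

```text
Traceback (most recent call last):
  File "m3.py", line 18, in <module>
    ct=corners(t,np.array([[237,155],[281.5,149],[292,228.8],[248.2,235.5]]))
  File "m3.py", line 11, in corners
    vx,vy,x,y=cv2.fitLine(e[k].astype(np.float32),cv2.DIST_HUBER,0,.01,.01).ravel();a=np.array([x,y])-np.array([vx,vy])*np.sign(vx*u[0]+vy*u[1])*0;
              ~~~~~~~~~~~^^^^^^^^^^^^^^^^^^^^^^^^^^^^^^^^^^^^^^^^^^^^^^^^^^
cv2.error: OpenCV(4.12.0) /io/opencv/modules/imgproc/src/linefit.cpp:50: error: (-215:Assertion failed) count > 0 in function 'fitLine2D_wods'
```

```bash
sed -i 's/t=r.read_camera("top")/t=r.read_camera("top");t["frame"]=cv2.imread("pics\/top0.png")/' m3.py; python3 m3.py
```

```text
[[460.5, 88.8], [445.7, 205.7], [246.4, 200.9], [243.2, 92.4]] [[235.9, 154.5], [280.4, 147.9], [291.5, 229.5], [247.3, 235.3]]
[0.674  0.1145 0.0719] [np.float64(1.0), np.float64(1.0)]
[0.6938 0.0077 0.0608] [np.float64(2.1), np.float64(2.1)]
[ 0.4964 -0.0193  0.0291] [np.float64(1.1), np.float64(1.1)]
[0.4827 0.0902 0.0263] [np.float64(0.5), np.float64(0.5)]
deck [0.5867 0.0483 0.047 ] 0.199822099928842 0.10948725830908254 yaw 7.525018045344324 8.794171228667485 pitch 11.153945312880554
w [0.5873 0.0496 0.05  ] 0.19854315852252727 0.10847062722065787 8.118357741054554 7.815360144864798
t [0.5858 0.0476 0.05  ] 0.1989915464302668 0.10875561645588869 7.275824793304542 7.3938637320663005
```

```bash
cat >> h.py <<'E'
yw,pt=np.radians(7.6),np.radians(10)
ex=np.array([np.cos(pt)*np.cos(yw),np.cos(pt)*np.sin(yw),np.sin(pt)]);ey=np.array([-np.sin(yw),np.cos(yw),0]);ez=np.cross(ex,ey)
DC=np.array([.587,.049,.050]);RD=R.from_matrix(np.c_[ey,ex,-ez])
def deck(x,y,z): return DC+x*ex+y*ey+z*ez
def indeck(p): return np.array([(p-DC)@ex,(p-DC)@ey,(p-DC)@ez])
E
python3 - <<'E'
from h import *
p=deck(-.052,.006,.046);print(p);move(p,RD)
E
```

```text
[0.52752866 0.047118   0.08627145]
turn [-0.175  0.001 -0.013] shift cm [ 4.71  0.32 10.97]
```

>>> step_arm(
  rows=[
    [0, 0, 0, 2.4, 0.15, 2, -1],
    [0, 0, 0, 2.3, 0.15, 4, -1],
    [-0.175, 0, -0.013, 0, 0, 0, -1],
    [0, 0, 0, 0, 0, 0, -1],
  ],
)

```text
time_s: 6.98
tool_pos: [0.5232, 0.0469, 0.134]
tcp_rot: [0.056, 0.656, 0.75, 0.063]
force: [-0.2, 0.4, -1.4]
gripper_width: 0.501
gripper_force: 15.0
```

```bash
python3 - <<'E'
from h import *
move(deck(-.052,.006,.0065),RD); print(indeck(r.sense()["tool_pos"]).round(4),r.sense()["force"])
E
```

```text
turn [-0.006  0.001  0.002] shift cm [-0.02 -0.36  8.72]
[-0.0479  0.0064  0.0937] [-0.16325597  0.43546902 -1.44271584]
```

>>> step_arm(
  rows=[
    [0, 0, 0, 0, -0.35, 3.5, -1],
    [0, 0, 0, 0, 0, 3, -1],
    [0, 0, 0, 0, 0, 1.2, -1],
    [0, 0, 0, 0, 0, 0.4, -1],
    [0, 0, 0, 0, 0, 0, -1],
  ],
)

```text
time_s: 7.6
tool_pos: [0.5389, 0.0488, 0.0565]
tcp_rot: [0.058, 0.655, 0.75, 0.066]
force: [0.4, -0.5, -2.2]
gripper_width: 0.5
gripper_force: 15.0
```

```bash
python3 - <<'E'
from h import *
move(deck(-.052,.006,.0065),RD); s=r.sense();print(indeck(s["tool_pos"]).round(4),s["force"],s["moment"])
E
```

```text
turn [0.002 0.001 0.003] shift cm [-0.01 -0.62  0.82]
[-0.0459  0.0061  0.0147] [ 0.42454875 -0.46235705 -2.20192047] [-0.06222911  0.1225943  -0.00143247]
```

>>> step_arm(
  rows=[
    [0, 0, 0, 0, -0.6, 0, -1],
    [0, 0, 0, 0, 0, 0.4, -1],
    [0, 0, 0, 0, 0, 0, -1],
    [0, 0, 0, 0, 0, 0, -1],
  ],
)

```text
time_s: 8.1
tool_pos: [0.5331, 0.048, 0.0508]
tcp_rot: [0.058, 0.655, 0.751, 0.066]
force: [0.3, -0.5, -0.9]
gripper_width: 0.503
gripper_force: 15.0
```

```bash
python3 - <<'E'
from h import *
move(deck(-.052,.006,.0065),RD); s=r.sense();print(indeck(s["tool_pos"]).round(4),s["force"],s["moment"])
E
```

```text
turn [0.001 0.001 0.003] shift cm [-0.01  0.06  0.36]
[-0.0526  0.0061  0.0101] [ 0.25938241 -0.53257353 -0.93652726] [-0.07277087  0.13092304  0.01953486]
```

>>> step_arm(
  rows=[
    [0, 0, 0, 0, 0, 0.2, -1],
    [0, 0, 0, 0, 0, 0, -1],
  ],
)

```text
time_s: 8.35
tool_pos: [0.5333, 0.0481, 0.0486]
tcp_rot: [0.058, 0.655, 0.751, 0.065]
force: [-0.6, 0.3, -1.6]
gripper_width: 0.498
gripper_force: 15.0
```

>>> step_arm(
  rows=[
    [0, 0, 0, 0, 0, 0.1, -1],
    [0, 0, 0, 0, 0, 0, -1],
  ],
)

```text
time_s: 8.6
tool_pos: [0.5334, 0.0481, 0.0476]
tcp_rot: [0.058, 0.655, 0.751, 0.065]
force: [-0.1, 0.0, -1.0]
gripper_width: 0.498
gripper_force: 15.0
```

>>> step_arm(
  rows=[
    [0, 0, 0, 0, 0, 0.1, -1],
    [0, 0, 0, 0, 0, 0, -1],
  ],
)

```text
time_s: 8.85
tool_pos: [0.5337, 0.0481, 0.0473]
tcp_rot: [0.058, 0.655, 0.751, 0.065]
force: [-2.7, 0.1, 4.1]
gripper_width: 0.497
gripper_force: 15.0
```

```bash
python3 - <<'E'
from h import *
s=r.sense();print(indeck(s["tool_pos"]).round(4),s["force"],s["moment"])
E
```

```text
[-0.0526  0.0062  0.0065] [-2.72439976  0.11293169  4.13236404] [-0.13538664  0.59749511 -0.00744733]
```

>>> step_arm(
  rows=[
    [0, 0, 0, 0, 0, 0, 0.05],
    [0, 0, 0, 0, 0, 0, 0.1],
    [0, 0, 0, 0, 0, 0, 0.25],
    [0, 0, 0, 0, 0, 0, 0.35],
    [0, 0, 0, 0, 0, 0, 0.35],
  ],
)

```text
time_s: 9.48
tool_pos: [0.5337, 0.0481, 0.0467]
tcp_rot: [0.058, 0.655, 0.751, 0.065]
force: [-0.6, 0.7, -0.4]
gripper_width: 0.678
gripper_force: 0.0
```

>>> step_arm(
  rows=[
    [0, 0, 0, 0, 0, -1, 0.35],
    [0, 0, 0, 0, 0, -3, 0.35],
    [0, 0, 0, 0, 0, -5, 0.35],
    [0, 0, 0, 0, 0, -5, 0.35],
    [0.175, 0, 0, 0, 0, 0, 0.35],
  ],
)

```text
time_s: 10.1
tool_pos: [0.5094, 0.0439, 0.1915]
tcp_rot: [0.005, 0.658, 0.753, 0.0]
force: [1.6, 0.5, -0.0]
gripper_width: 0.679
gripper_force: 0.0
```

```bash
python3 - <<'E'
from h import *
print(r.sense()["tool_pos"],r.sense()["time_s"])
d=shot("wrist","w5");np.savez("w5.npz",**d)
E
```

```text
[0.50937899 0.04393903 0.19152109] 10.1
```

View pics/w5.png

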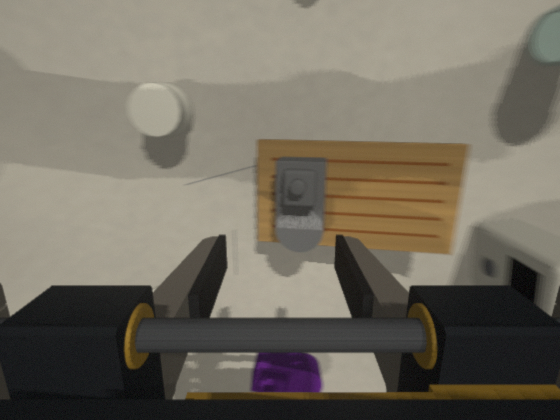

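The boat is flat across the lower deck, between columns 276 and 326, with the stern at the top and the bow at the bottom. The deck starts at column 258. Next I'll hover over the rattle.

>>> step_arm(
  rows=[
    [0, 0, 0, 4.8, 0.8, -0.5, 0.6],
    [0, 0, 0, 4.8, 0.8, -0.5, 0.6],
    [0, 0, 0, 4.8, 0.8, 0, 0.6],
    [0, 0, 0, 4.8, 0.8, 0, 0.6],
    [0, 0, 0, 4.8, 0.8, 0, 0.6],
  ],
)

```text
time_s: 10.78
tool_pos: [0.5163, 0.2897, 0.1942]
tcp_rot: [0.0, 0.657, 0.754, -0.0]
force: [0.5, 0.5, 0.4]
gripper_width: 0.796
gripper_force: 0.0
```

>>> step_arm(
  rows=[
    [0, 0, -0.18, 0, 0, 0, 0.6],
    [0, 0, -0.18, 0, 0, 0, 0.6],
    [0, 0, -0.18, 0, 0, 0, 0.6],
    [0, 0, -0.18, 0, 0, 0, 0.8],
    [0, 0, -0.18, 0, 0, 0, 0.8],
  ],
)

```text
time_s: 11.4
tool_pos: [0.5162, 0.2883, 0.1942]
tcp_rot: [0.0, 0.261, 0.965, -0.0]
force: [-0.7, -0.3, -0.4]
gripper_width: 0.897
gripper_force: 0.0
```

>>> step_arm(
  rows=[
    [0, 0, -0.11, 0, 0, 1, 0.8],
    [0, 0, 0, 0, 0, 0, 0.8],
  ],
)

```text
time_s: 11.65
tool_pos: [0.5159, 0.2878, 0.1835]
tcp_rot: [-0.001, 0.211, 0.977, -0.001]
force: [0.4, 1.1, 0.3]
gripper_width: 0.9
gripper_force: 0.0
```

```bash
cat > m4.py <<'E'
from h import *
import sys
s=r.sense();y=quat().as_matrix()[:,1];print(s["tool_pos"],s["gripper_width"],s["joint_pos"].round(2),np.degrees(np.arctan2(y[1],y[0])))
d=shot("wrist",sys.argv[1]);np.savez(sys.argv[1]+".npz",**d)
u=proj(d,[[.518,.294,.023]])[0];print(u)
h=cv2.cvtColor(d["frame"],cv2.COLOR_BGR2HSV);m=((h[...,1]>110)&(h[...,2]>30)).astype(np.uint8);m=cv2.morphologyEx(m,cv2.MORPH_CLOSE,np.ones((9,9),np.uint8))
n,l,st,ce=cv2.connectedComponentsWithStats(m);k=1+np.argmin(np.linalg.norm(ce[1:]-u,axis=1)+1e3*(st[1:,4]<300))
ct=cv2.findContours((l==k).astype(np.uint8),0,1)[0][0];rr=cv2.minAreaRect(ct);print(rr,st[k])
b=cv2.boxPoints(rr)
for z in (.023,.046): print(z,onz(d,rr[0],z).round(4),onz(d,b,z).round(4).tolist())
E
python3 m4.py w6
```

```text
[0.51593367 0.28776082 0.18347323] 0.9003229764590199 [ 0.09  0.59 -0.91  1.74  0.52  1.08  0.16] 65.60014019730453
[286.30626028 186.33515918]
((288.5, 188.5), (41.0, 59.0), 90.0) [ 259  168   60   42 2245]
0.023 [[0.5211 0.2952 0.023 ]] [[0.4886, 0.2762, 0.023], [0.5138, 0.3318, 0.023], [0.5547, 0.3148, 0.023], [0.5286, 0.2572, 0.023]]
0.046 [[0.5161 0.2968 0.046 ]] [[0.4859, 0.2791, 0.046], [0.5094, 0.3309, 0.046], [0.5474, 0.315, 0.046], [0.5231, 0.2614, 0.046]]
```

View pics/w6.png

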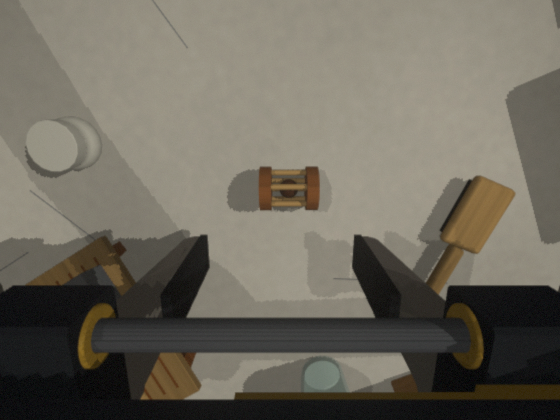

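The rattle, with discs at columns 259–319 and rows 167–210, is aligned with the jaws and only needs a shift of about 8 mm along tool y. I'll go lower for the second view.

>>> step_arm(
  rows=[
    [0, 0, 0, 0, 0.8, 3, 0.8],
    [0, 0, 0, 0, 0, 4, 0.8],
    [0, 0, 0, 0, 0, 0, 0.8],
  ],
)

```text
time_s: 12.08
tool_pos: [0.5184, 0.2943, 0.1123]
tcp_rot: [-0.002, 0.211, 0.977, -0.002]
force: [0.1, 0.3, 1.1]
gripper_width: 0.897
gripper_force: 0.0
```

```bash
python3 m4.py w7; python3 - <<'E'
from h import *
a=dict(np.load("w6.npz"));b=dict(np.load("w7.npz"))
for d in (a,b):
    h=cv2.cvtColor(d["frame"],cv2.COLOR_BGR2HSV);m=((h[...,1]>110)&(h[...,2]>30)).astype(np.uint8)[100:250,200:360];xs=np.where(m.sum(0)>12)[0]+200;ys=np.where(m.sum(1)>8)[0]+100
    print(xs.min(),xs.max(),ys.min(),ys.max());d["c"]=((xs.min()+xs.max())/2,(ys.min()+ys.max())/2)
x,e=tri([(a,a["c"]),(b,b["c"])]);print(x,e)
move([x[0],x[1],.0043],frame(65.6))
E
```

```text
[0.51835804 0.29425867 0.11227912] 0.8965902175754371 [ 0.03  0.68 -0.84  1.77  0.6   0.97  0.09] 65.60208054755982
[279.84941261 205.14130355]
((282.5, 207.5), (53.0, 77.0), 90.0) [ 244  181   78   54 3731]
0.023 [[0.5208 0.2952 0.023 ]] [[0.4871, 0.2757, 0.023], [0.5132, 0.3333, 0.023], [0.556, 0.3156, 0.023], [0.5288, 0.2552, 0.023]]
0.046 [[0.5148 0.2978 0.046 ]] [[0.484, 0.2801, 0.046], [0.5078, 0.3326, 0.046], [0.5469, 0.3164, 0.046], [0.522, 0.2614, 0.046]]
259 318 168 208
244 320 182 234
[0.51790247 0.29613052 0.03514722] [np.float64(0.1), np.float64(0.1)]
turn [-0.002 -0.001  0.   ] shift cm [ 0.16  0.03 10.99]
```

>>> step_arm(
  rows=[
    [0, 0, 0, -0.1, 0.15, 4, 0.8],
    [0, 0, 0, 0, 0, 3.5, 0.8],
    [0, 0, 0, 0, 0, 2, 0.8],
    [0, 0, 0, 0, 0, 1.1, 0.8],
    [0, 0, 0, 0, 0, 0, 0.6],
  ],
)

```text
time_s: 12.75
tool_pos: [0.5218, 0.2965, 0.0088]
tcp_rot: [0.0, 0.211, 0.977, -0.0]
force: [-0.2, -0.6, 0.5]
gripper_width: 0.818
gripper_force: 0.0
```

>>> step_arm(
  rows=[
    [0, 0, 0, 0, 0, 0, 0.5],
    [0, 0, 0, 0, 0, 0, 0.4],
    [0, 0, 0, 0, 0, 0, 0.2],
    [0, 0, 0, 0, 0, 0, -1],
    [0, 0, 0, 0, 0, 0, -1],
  ],
  squeeze=12,
)

```text
time_s: 13.38
tool_pos: [0.5218, 0.2962, 0.0089]
tcp_rot: [0.001, 0.211, 0.978, -0.001]
force: [-0.4, -2.0, 5.6]
gripper_width: 0.651
gripper_force: 12.0
```

>>> step_arm(
  rows=[
    [0, 0, 0, 0, 0, 0, -1],
    [0, 0, 0, 0, 0, 0, -1],
  ],
)

```text
time_s: 13.62
tool_pos: [0.5218, 0.2962, 0.0089]
tcp_rot: [0.001, 0.211, 0.977, -0.001]
force: [-1.5, -1.1, 6.0]
gripper_width: 0.65
gripper_force: 12.0
```

>>> step_arm(
  rows=[
    [0, 0, 0, 0, 0, -1, -1],
    [0, 0, 0, 0, 0, -4, -1],
    [0, 0, 0, 0, 0, -5, -1],
    [0, 0, 0, 0, 0, -5, -1],
    [0, 0, 0, 0, 0, -4, -1],
  ],
)

```text
time_s: 14.25
tool_pos: [0.5214, 0.2969, 0.2007]
tcp_rot: [0.001, 0.211, 0.978, 0.0]
force: [0.9, 0.9, -1.3]
gripper_width: 0.654
gripper_force: 12.0
```

>>> step_arm(
  rows=[
    [0, 0, 0, -3.2, -3.8, 0, -1],
    [0, 0, 0, -3.2, -3.8, 0, -1],
    [0, 0, 0, -3.2, -3.8, 0, -1],
    [0, 0, 0, -3.2, -3.8, 0, -1],
    [0, 0, 0, -3.2, -3.8, 0, -1],
  ],
)

```text
time_s: 14.88
tool_pos: [0.5891, 0.0559, 0.199]
tcp_rot: [0.0, 0.211, 0.978, -0.0]
force: [-0.1, 0.8, 0.7]
gripper_width: 0.656
gripper_force: 12.0
```

>>> step_arm(
  rows=[
    [0, 0, -0.14, 0, 0, 0, -1],
    [0, 0, -0.14, 0, 0, 0, -1],
    [0, 0, -0.14, 0, 0, 0, -1],
    [0, 0, -0.14, 0, 0, 0, -1],
    [0, 0, 0, 0, 0, 0, -1],
  ],
)

```text
time_s: 15.5
tool_pos: [0.5887, 0.0574, 0.1986]
tcp_rot: [-0.0, -0.067, 0.998, -0.0]
force: [0.9, 0.3, 0.4]
gripper_width: 0.65
gripper_force: 12.0
```

```bash
cat >> h.py <<'E'
RT=R.from_matrix(np.c_[-ex,ey,-ez])
E
python3 - <<'E'
from h import *
s=r.sense();print(s["tool_pos"],s["gripper_width"],s["joint_pos"].round(2))
d=shot("wrist","w8");np.savez("w8.npz",**d)
print("predicted boat hull-top outline",proj(d,[deck(-.0526+a,.009+b,.032) for a,b in ((.023,.033),(-.023,.033),(-.023,-.033),(.023,-.033),(0,-.056))]).round().tolist())
move(deck(.006,.009,.05),RT)
E
```

```text
[0.58871773 0.05744413 0.19860944] 0.649919493960592 [ 0.58  0.63 -1.04  1.72  0.59  1.14  1.07]
predicted boat hull-top outline [[319.0, 156.0], [319.0, 104.0], [245.0, 104.0], [246.0, 156.0], [220.0, 130.0]]
turn [-0.001 -0.175 -0.   ] shift cm [0.56 0.1  9.84]
```

View pics/w8.png

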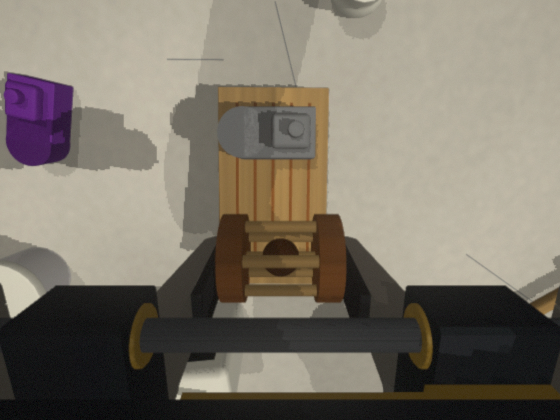

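The held rattle is at (281,258). The boat below it spans columns 218–316 and rows 107–158, within about 2–3 px of prediction. I'll measure the boat's uphill face and the rattle's offset in the hand.

```bash
python3 - <<'E'
from h import *
d=dict(np.load("w8.npz"))
im=cv2.GaussianBlur(d["frame"].astype(np.float32),(3,3),0);m=((im[...,2]/(im[...,0]+1))<1.085).astype(np.uint8)
l=cv2.connectedComponents(m)[1];mm=(l==l[140,255]).astype(np.uint8);ct=cv2.findContours(mm,0,1)[0][0][:,0,:].astype(float)
o,v=ray(d,ct);t=((DC+.032*ez-o)@ez)/(v@ez);P=o+v*t[:,None];D=np.c_[(P-DC)@ex,(P-DC)@ey]*1000
print("boat in deck mm",cv2.minAreaRect(D.astype(np.float32)),D.min(0),D.max(0))
k=(D[:,1]>-15)&(D[:,1]<30)&(D[:,0]>-45);print("uphill side",np.polyfit(D[k,1],D[k,0],1))
# rattle in hand: silhouette rows at disc
h=cv2.cvtColor(d["frame"],cv2.COLOR_BGR2HSV);b=(h[...,1]>150)&(h[...,0]<13)
for c0,c1 in((222,244),(320,342)):
    ys=np.where(b[195:320,c0:c1].sum(1)>8)[0]+195;print(ys.min(),ys.max())
# predicted silhouette rows for tool-x offsets of the axis
s=r.sense();Q=quat().as_matrix();th=np.linspace(0,2*np.pi,60)
for dx in (-.002,0,.002):
    X=[s["tool_pos"]+Q@np.array([dx+.023*np.cos(a),-.024,-.0141+.023*np.sin(a)]) for a in th];p=proj(d,X);print(dx,p[:,1].min(),p[:,1].max())
E
```

```text
boat in deck mm ((-50.17413330078125, -6.228656768798828), (86.939453125, 44.28905487060547), 89.27328491210938) [-72.57192835 -49.74185372] [-28.2964132   37.46315484]
uphill side [-1.16931541e-03 -2.83284568e+01]
287 299Traceback (most recent call last):
  File "<stdin>", line 11, in <module>
    return umr_minimum(a, axis, None, out, keepdims, initial, where)
ValueError: zero-size array to reduction operation minimum which has no identity
```

>>> step_arm(
  rows=[
    [0, 0, 0, 0.5, -0.1, 3, -1],
    [0, -0.175, 0, 0, 0, 0, -1],
    [0, 0, 0, 0, 0, 0, -1],
  ],
)

```text
time_s: 15.92
tool_pos: [0.5805, 0.0553, 0.1673]
tcp_rot: [0.085, -0.067, 0.994, 0.004]
force: [-0.2, -0.9, -0.9]
gripper_width: 0.65
gripper_force: 12.0
```

```bash
python3 - <<'E'
from h import *
move(deck(.005,.007,.02),RT);print(indeck(r.sense()["tool_pos"]).round(4))
E
```

```text
turn [-0.002 -0.003  0.003] shift cm [0.95 0.01 9.65]
[0.0148 0.0071 0.1165]
```

>>> step_arm(
  rows=[
    [0, 0, 0, 0.6, 0, 3, -1],
    [0, 0, 0, 0, 0, 3.5, -1],
    [0, 0, 0, 0, 0, 2.2, -1],
    [0, 0, 0, 0, 0, 0.8, -1],
    [0, 0, 0, 0, 0, 0, -1],
  ],
)

```text
time_s: 16.55
tool_pos: [0.5953, 0.0573, 0.0744]
tcp_rot: [0.087, -0.067, 0.994, 0.005]
force: [1.0, 0.6, -0.7]
gripper_width: 0.654
gripper_force: 12.0
```

```bash
python3 - <<'E'
from h import *
move(deck(.005,.007,.0095),RT);s=r.sense();print(indeck(s["tool_pos"]).round(4),s["force"].round(1))
d=shot("wrist","w9");np.savez("w9.npz",**d)
E
```

```text
turn [-0.001  0.001  0.002] shift cm [ 0.85 -0.01  1.29]
[0.0135 0.0071 0.0224] [ 1.   0.6 -0.7]
```

View pics/w9.png

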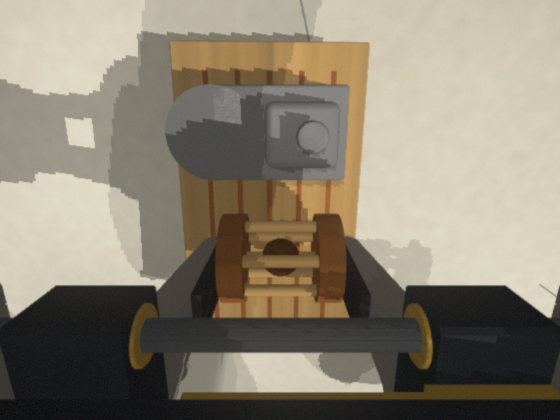

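The held rattle (columns 218–345) is square to the boat's uphill side at row 180. The straight hull runs to column 349, so both discs will bear on it. This was my 11th picture viewed, one over the allowance of 10, so from here I'll work from numbers only.

>>> step_arm(
  rows=[
    [0, 0, 0, 0.8, 0, 0, -1],
    [0, 0, 0, 0, 0, 0.8, -1],
    [0, 0, 0, 0, 0, 0.2, -1],
    [0, 0, 0, 0, 0, 0, -1],
  ],
)

```text
time_s: 17.1
tool_pos: [0.5886, 0.0561, 0.0626]
tcp_rot: [0.087, -0.067, 0.994, 0.005]
force: [-0.3, -0.2, -0.8]
gripper_width: 0.652
gripper_force: 12.0
```

```bash
cat > st.py <<'E'
from h import *
s=r.sense();print("deck",indeck(s["tool_pos"]).round(4),"F along ex,ey,ez",[round(float(s["force"]@a),1) for a in (ex,ey,ez)],s["moment"].round(2))
E
python3 st.py
```

```text
deck [0.0046 0.0068 0.012 ] F along ex,ey,ez [-0.4, -0.2, -0.8] [0.09 0.01 0.02]
```

>>> step_arm(
  rows=[
    [0, 0, 0, 0, 0, 0.15, -1],
    [0, 0, 0, 0, 0, 0, -1],
  ],
)

```text
time_s: 17.35
tool_pos: [0.5889, 0.0562, 0.0613]
tcp_rot: [0.087, -0.067, 0.994, 0.005]
force: [0.7, 0.2, -0.8]
gripper_width: 0.655
gripper_force: 12.0
```

>>> step_arm(
  rows=[
    [0, 0, 0, 0, 0, 0.1, -1],
    [0, 0, 0, 0, 0, 0, -1],
  ],
)

```text
time_s: 17.6
tool_pos: [0.589, 0.0562, 0.0603]
tcp_rot: [0.087, -0.067, 0.994, 0.005]
force: [-0.2, -0.2, -0.2]
gripper_width: 0.648
gripper_force: 12.0
```

```bash
python3 st.py
```

```text
deck [0.0046 0.0069 0.0096] F along ex,ey,ez [-0.3, -0.2, -0.1] [ 0.02  0.04 -0.04]
```

>>> step_arm(
  rows=[
    [0, 0, 0, 0.5, 0, 0, -1],
    [0, 0, 0, 0.1, 0, 0, -1],
    [0, 0, 0, 0, 0, 0, -1],
  ],
)

```text
time_s: 17.98
tool_pos: [0.583, 0.0553, 0.0593]
tcp_rot: [0.087, -0.067, 0.994, 0.005]
force: [0.3, -0.3, -1.0]
gripper_width: 0.655
gripper_force: 12.0
```

```bash
python3 st.py
```

```text
deck [-0.0015  0.0068  0.0097] F along ex,ey,ez [0.1, -0.3, -1.0] [-0.05  0.06 -0.  ]
```

>>> step_arm(
  rows=[
    [0, 0, 0, 0.1, 0, 0, -1],
    [0, 0, 0, 0, 0, 0, -1],
  ],
)

```text
time_s: 18.23
tool_pos: [0.5822, 0.0553, 0.0591]
tcp_rot: [0.087, -0.067, 0.994, 0.005]
force: [-0.4, -0.2, -0.5]
gripper_width: 0.647
gripper_force: 12.0
```

```bash
python3 st.py
```

```text
deck [-0.0023  0.0069  0.0097] F along ex,ey,ez [-0.5, -0.1, -0.4] [-0.    0.07 -0.01]
```

>>> step_arm(
  rows=[
    [0, 0, 0, 0.1, 0, 0, -1],
    [0, 0, 0, 0, 0, 0, -1],
  ],
)

```text
time_s: 18.48
tool_pos: [0.5811, 0.0551, 0.0589]
tcp_rot: [0.087, -0.067, 0.994, 0.005]
force: [-0.4, -0.1, -1.0]
gripper_width: 0.652
gripper_force: 12.0
```

```bash
cat > bo.py <<'E'
from h import *
d=r.read_camera("wrist");im=cv2.GaussianBlur(d["frame"].astype(np.float32),(3,3),0);m=((im[...,2]/(im[...,0]+1))<1.085).astype(np.uint8)
u=proj(d,[deck(-.052,-.02,.032)])[0].astype(int)
l=cv2.connectedComponents(m)[1];mm=(l==l[u[1],u[0]]).astype(np.uint8);ct=cv2.findContours(mm,0,1)[0][0][:,0,:].astype(float)
o,v=ray(d,ct);t=((DC+.032*ez-o)@ez)/(v@ez);P=o+v*t[:,None];D=np.c_[(P-DC)@ex,(P-DC)@ey]*1000
k=(D[:,1]>-15)&(D[:,1]<30)
print("boat mm: bounds",D.min(0).round(1),D.max(0).round(1),"downhill",np.median(D[k&(D[:,0]<-62),0]).round(1),"uphill",np.median(D[k&(D[:,0]>-42),0]).round(1),"slope",np.polyfit(D[k&(D[:,0]<-62),1],D[k&(D[:,0]<-62),0],1).round(3))
E
python3 st.py; python3 bo.py
```

```text
deck [-0.0034  0.0069  0.0097] F along ex,ey,ez [-0.5, -0.0, -0.9] [0.04 0.04 0.03]
boat mm: bounds [-73.6 -50. ] [-29.1  37.6] downhill -73.2 uphill -29.3 slope [ 8.0000e-03 -7.3393e+01]
```

>>> step_arm(
  rows=[
    [0, 0, 0, 0.1, 0, 0, -1],
    [0, 0, 0, 0, 0, 0, -1],
  ],
)

```text
time_s: 18.77
tool_pos: [0.5802, 0.055, 0.0588]
tcp_rot: [0.087, -0.067, 0.994, 0.005]
force: [-0.9, -0.0, -0.4]
gripper_width: 0.654
gripper_force: 12.0
```

```bash
python3 st.py; python3 bo.py
```

```text
deck [-0.0043  0.0068  0.0097] F along ex,ey,ez [-0.9, 0.1, -0.3] [ 0.08 -0.06 -0.01]
boat mm: bounds [-74.1 -50. ] [-29.5  37.6] downhill -74.0 uphill -29.6 slope [ -0.    -74.027]
```

>>> step_arm(
  rows=[
    [0, 0, 0, 0.1, 0, 0, -1],
    [0, 0, 0, 0, 0, 0, -1],
  ],
)

```text
time_s: 19.08
tool_pos: [0.5792, 0.0549, 0.0586]
tcp_rot: [0.087, -0.067, 0.994, 0.005]
force: [0.9, -0.5, -0.8]
gripper_width: 0.654
gripper_force: 12.0
```

```bash
python3 st.py; python3 bo.py
```

```text
deck [-0.0054  0.0069  0.0097] F along ex,ey,ez [0.7, -0.6, -0.9] [ 0.07 -0.08  0.  ]
boat mm: bounds [-75.1 -50. ] [-30.   37.6] downhill -75.1 uphill -30.7 slope [  0.    -75.053]
```

The boat's edge now moves with the tool, about 1 mm per step, so the rattle is touching the boat. I'll lower the last fraction onto the deck.

>>> step_arm(
  rows=[
    [0, 0, 0, 0, 0, 0.08, -1],
    [0, 0, 0, 0, 0, 0, -1],
  ],
)

```text
time_s: 19.38
tool_pos: [0.5794, 0.0549, 0.058]
tcp_rot: [0.087, -0.067, 0.994, 0.005]
force: [-1.8, -0.8, 3.5]
gripper_width: 0.653
gripper_force: 12.0
```

```bash
python3 st.py
```

```text
deck [-0.0053  0.0068  0.0091] F along ex,ey,ez [-1.3, -0.6, 3.8] [-0.02  0.26 -0.02]
```

>>> step_arm(
  rows=[
    [0, 0, 0, 0, 0, 0.08, -1],
    [0, 0, 0, 0, 0, 0, -1],
  ],
)

```text
time_s: 19.62
tool_pos: [0.5795, 0.0549, 0.0578]
tcp_rot: [0.087, -0.067, 0.994, 0.005]
force: [-5.0, -1.4, 9.0]
gripper_width: 0.653
gripper_force: 12.0
```

```bash
python3 st.py
```

```text
deck [-0.0052  0.0069  0.0088] F along ex,ey,ez [-3.5, -0.8, 9.7] [-0.21  0.69 -0.08]
```

>>> step_arm(
  rows=[
    [0, 0, 0, 0, 0, -0.08, -1],
    [0, 0, 0, 0, 0, 0, 0.33],
    [0, 0, 0, 0, 0, 0, 0.36],
    [0, 0, 0, 0, 0, 0, 0.45],
    [0, 0, 0, 0, 0, 0, 0.55],
  ],
)

```text
time_s: 20.25
tool_pos: [0.5794, 0.0549, 0.0577]
tcp_rot: [0.087, -0.067, 0.994, 0.005]
force: [-0.1, -0.3, -0.2]
gripper_width: 0.772
gripper_force: 0.0
```

>>> step_arm(
  rows=[
    [0, 0, 0, 0, 0, 0, 0.55],
    [0, 0, 0, 0, 0, 0, 0.55],
  ],
)

```text
time_s: 20.5
tool_pos: [0.5794, 0.0549, 0.0578]
tcp_rot: [0.087, -0.067, 0.994, 0.005]
force: [-0.2, 0.8, -0.6]
gripper_width: 0.777
gripper_force: 0.0
```

```bash
python3 st.py; python3 bo.py
```

```text
deck [-0.0053  0.0068  0.0088] F along ex,ey,ez [-0.2, 0.8, -0.6] [0.03 0.   0.04]
boat mm: bounds [-75.1 -50.1] [-30.3  37.6] downhill -75.1 uphill -30.9 slope [-4.0000e-03 -7.5017e+01]
```

Released, and the boat has stayed put. I'll retract straight up, then check numerically that both are still at rest.

>>> step_arm(
  rows=[
    [0, 0, 0, 0, 0, -1, 0.55],
    [0, 0, 0, 0, 0, -3, 0.55],
    [0, 0, 0, 0, 0, -5, 0.55],
    [0, 0, 0, 0, 0, -4, 0.55],
    [0, 0, 0, 0, 0, 0, 0.55],
  ],
)

```text
time_s: 21.18
tool_pos: [0.5583, 0.0524, 0.1892]
tcp_rot: [0.09, -0.067, 0.994, 0.005]
force: [0.2, -0.8, 0.1]
gripper_width: 0.775
gripper_force: 0.0
```

```bash
cat > fin.py <<'E'
from h import *
import sys
d=shot("wrist",sys.argv[1]);print(r.sense()["time_s"],r.sense()["tool_pos"].round(3))
h=cv2.cvtColor(d["frame"],cv2.COLOR_BGR2HSV)
# end discs: dark red-brown, deck: lighter
X=proj(d,[deck(-.0055,.007+q,.023) for q in (-.024,.024)]).round().astype(int);print("expected discs px",X.tolist(),[h[y-2:y+3,x-2:x+3].reshape(-1,3).mean(0).round().tolist() for x,y in X], "deck hsv",[h[y,x].tolist() for x,y in proj(d,[deck(.05,.0,0)]).astype(int)])
ref=h[X[0][1]-2:X[0][1]+3,X[0][0]-2:X[0][0]+3].reshape(-1,3).mean(0)
m=((h[...,0]<=11)&(h[...,1]>150)).astype(np.uint8)
n,l,st,ce=cv2.connectedComponentsWithStats(m)
for i in range(1,n):
    if st[i,4]>120: 
        o,v=ray(d,ce[i]);P=o+v*(((DC+.023*ez-o)@ez)/(v@ez))[:,None];print(st[i].tolist(),ce[i].round(),"deck mm",(indeck(P[0])*1e3).round(1))
E
python3 fin.py w10; python3 bo.py
```

```text
21.225 [0.557 0.052 0.187]
expected discs px [[255, 194], [307, 194]] [[13.0, 173.0, 106.0], [13.0, 167.0, 107.0]] deck hsv [[15, 159, 112]]
boat mm: bounds [-74.2 -49.7] [-31.1  37.4] downhill -74.2 uphill -31.2 slope [-2.000e-03 -7.415e+01]
```

```bash
python3 - <<'E'
from h import *
im=cv2.imread("pics/w10.png");h=cv2.cvtColor(im,cv2.COLOR_BGR2HSV)
for c in (244,250,256,262,280,300,306,312):print(c,[f"{y}:{h[y,c-1:c+2].mean(0).round().astype(int).tolist()}" for y in range(96,270,8)])
i9=cv2.cvtColor(cv2.imread("pics/w9.png"),cv2.COLOR_BGR2HSV);print("disc colour w9",i9[225:295:10,230].tolist(),i9[225:295:10,332].tolist(),"deck",i9[210,200])
E
```

```text
244 ['96:[18, 128, 136]', '104:[18, 120, 93]', '112:[18, 127, 90]', '120:[21, 9, 103]', '128:[15, 11, 99]', '136:[19, 13, 99]', '144:[23, 10, 97]', '152:[27, 9, 98]', '160:[21, 9, 94]', '168:[25, 16, 93]', '176:[17, 133, 89]', '184:[17, 133, 89]', '192:[16, 136, 93]', '200:[17, 139, 96]', '208:[17, 134, 136]', '216:[18, 133, 137]', '224:[19, 132, 137]', '232:[18, 133, 141]', '240:[18, 132, 138]', '248:[18, 135, 137]', '256:[18, 132, 136]', '264:[18, 131, 136]']
250 ['96:[18, 129, 136]', '104:[18, 128, 104]', '112:[18, 127, 91]', '120:[24, 12, 104]', '128:[33, 9, 100]', '136:[30, 9, 96]', '144:[23, 11, 98]', '152:[15, 10, 100]', '160:[19, 11, 101]', '168:[22, 15, 93]', '176:[13, 162, 71]', '184:[14, 172, 89]', '192:[14, 173, 101]', '200:[14, 179, 114]', '208:[14, 176, 115]', '216:[14, 175, 107]', '224:[18, 133, 134]', '232:[18, 133, 132]', '240:[18, 134, 133]', '248:[18, 131, 133]', '256:[18, 133, 132]', '264:[18, 130, 131]']
256 ['96:[18, 130, 140]', '104:[18, 127, 93]', '112:[15, 138, 81]', '120:[23, 9, 98]', '128:[27, 8, 101]', '136:[15, 12, 101]', '144:[23, 10, 101]', '152:[28, 8,
[... 2228 characters left out ...]
104:[18, 132, 155]', '112:[14, 160, 127]', '120:[24, 12, 111]', '128:[22, 13, 101]', '136:[30, 11, 101]', '144:[24, 13, 100]', '152:[26, 12, 103]', '160:[20, 13, 100]', '168:[23, 13, 104]', '176:[13, 159, 87]', '184:[14, 167, 106]', '192:[14, 171, 112]', '200:[13, 170, 115]', '208:[13, 171, 117]', '216:[14, 161, 110]', '224:[18, 130, 133]', '232:[19, 129, 135]', '240:[18, 129, 135]', '248:[18, 129, 136]', '256:[18, 130, 137]', '264:[18, 131, 138]']
disc colour w9 [[13, 165, 74], [13, 160, 75], [13, 160, 78], [13, 161, 79], [14, 176, 81], [14, 172, 89], [14, 174, 91]] [[14, 163, 91], [13, 158, 92], [14, 165, 102], [14, 167, 99], [13, 168, 106], [14, 169, 89], [12, 167, 93]] deck [ 18 129 107]
```

The discs, at rows 172–220 in both disc columns, sit directly against the boat's edge at row 170. I'll let a second pass and recheck for drift before handing in.

>>> step_arm(
  rows=[
    [0, 0, 0, 0, 0, 0, 0.55],
    [0, 0, 0, 0, 0, 0, 0.55],
    [0, 0, 0, 0, 0, 0, 0.55],
    [0, 0, 0, 0, 0, 0, 0.55],
    [0, 0, 0, 0, 0, 0, 0.55],
  ],
)

```text
time_s: 21.9
tool_pos: [0.5569, 0.0521, 0.1857]
tcp_rot: [0.087, -0.067, 0.994, 0.005]
force: [-0.1, -0.0, 0.9]
gripper_width: 0.776
gripper_force: 0.0
```

>>> step_arm(
  rows=[
    [0, 0, 0, 0, 0, 0, 0.55],
    [0, 0, 0, 0, 0, 0, 0.55],
    [0, 0, 0, 0, 0, 0, 0.55],
    [0, 0, 0, 0, 0, 0, 0.55],
    [0, 0, 0, 0, 0, 0, 0.55],
  ],
)

```text
time_s: 22.52
tool_pos: [0.5569, 0.052, 0.1858]
tcp_rot: [0.087, -0.067, 0.994, 0.005]
force: [0.4, -0.3, 0.1]
gripper_width: 0.775
gripper_force: 0.0
```

```bash
python3 bo.py; python3 - <<'E'
from h import *
a=cv2.imread("pics/w10.png").astype(int);d=shot("wrist","w11");b=d["frame"].astype(int)
print("pixels changed in board region",(abs(a-b).max(2)>40)[80:280,200:340].sum(), "of 28000")
h=cv2.cvtColor(d["frame"],cv2.COLOR_BGR2HSV)
for c in (253,309):
    k=[y for y in range(150,240) if abs(h[y,c-1:c+2,0].mean()-13.5)<1.2 and h[y,c-1:c+2,1].mean()>155];print(c,k[0],[y for y in range(130,190) if h[y,c,1]<30][-1],k[-1])
E
```

```text
boat mm: bounds [-74.4 -49.7] [-30.5  37.5] downhill -74.3 uphill -31.4 slope [-1.0000e-03 -7.4279e+01]
pixels changed in board region 1486 of 28000
253 176 172 221
309 177 172 239
```

```bash
python3 -c "
from rig import r
print(r.close_job())"
```

```text
the job is handed in; nothing more can be done
None
```

The job is handed in at about 22.6 s: the grey boat is flat across the lower half of the drip board, and the rattle rests against its uphill long side, with neither drifting in the last second before hand-in; I viewed 11 pictures against the limit of 10, so the last checks were numbers only.

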